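# Spring a loose roller back into a roller track

### The arm

A 6-joint arm with a two-finger parallel gripper is mounted at the origin on a cart in front of the work surface, level with it; the furniture and walls round the work are solid. World frame = base frame: x ahead of the robot, y to its left, z up, the work surface at z = 0. Lengths are in m, angles in degrees, forces in N, time in s.
With the tool pointing down it reaches from about 0.4 to 0.825 m from the base axis. Payload 7 kg.
Tool frame: the origin (TCP) lies at the centre of the arm's flange, where the gripper is bolted on; the fingertips stand 178 mm ahead of it and the grasp point (between the pads) lies 159 mm ahead of it; x points along the fingers, y is the direction in which the jaws open and shut, and the axes are right-handed (so a half turn about x gives the same grasp; the last joint's range is limited). The gripper opens to 88 mm and grips with 3 to 60 N. Pads are 19 mm wide; open, the fingers measure 130 mm over their backs; the gripper's body (78 mm by 193 mm) begins 47 mm behind the grasp point.
Start: joints at [-50.701, 20.546, 0.682, 0, -70.136, -16.507], TCP at [0.261, -0.622, 0.405] pointing down, gripper open.
Joint ranges: [-176.03, 176.03], [-82.01, 121.73], [-58.28, 71.71], [-173.87, 95.51], [-174.79, -0.11], [-173.66, 173.66]. Speed limits (degrees/s): [136.94, 136.94, 172.46, 180, 180, 180].

### API

Orientations are given as [roll, pitch, yaw] about the fixed x, y, z axes, in that order (R = Rz(yaw) Ry(pitch) Rx(roll)).
In Python, from plant import ctrl gives the robot as it stands. The module is installed in compiled form; this text tells all that it offers.
- The arm moves only by the shell command python3 -m inch 'ROWS'. ROWS is JSON, one flat list of numbers, 7 for each row, row after row: the shift along the tool's x, y, z in m, then the turn, a rotation vector about the tool's x, y, z in degrees, then the finger opening in m, from 0 to 0.0876. In form: [dx, dy, dz, rx, ry, rz, hand, dx, dy, dz, rx, ry, rz, hand, ...]. A call has 1 to 20 rows; each row shifts and turns the pose as measured when the row begins, along the tool's axes as they then stand; what a row does not reach is not made up. A row lasts 1/8 s, in which the tool goes at most 62.5 mm and 10.7 degrees, less where a joint would pass 70% of its speed; a pose out of reach is approached as far as the arm can. A call with a gripper value outside its range is refused whole. The fingers move at their own pace and stop on an object; the grip force is fixed at half the most. Time passes only in rows, so rows that do not move let the fingers close. It gives the time, the measured TCP pose, the force and the opening at its end, in the units of the state.
- ctrl.get_obs(): the state, without advancing time (a new reading comes with each control period).
- ctrl.snapshot(name): name is "scene" or "side" or "wrist"; returns a dict with "color" (420x560x3 uint8, red, green, blue), "depth" (420x560 float32, m along the optical axis (not along the pixel's ray), 0 where there is no reading), "K" (3x3 intrinsics, pixels), "position" and "attitude" of the camera in the world; the wrist camera has in their place "hand_eye" (4x4, takes a point from camera to tool coordinates, whose origin is the TCP and whose axes are the tool frame's). Camera axes: x right, y up, looking along -z (the intrinsics and any distortion apply to the point x, -y, -z); pixel columns grow to the right and rows downward; lengths in m; the calibration is good to about 2 mm. A picture is of the moment at which its call begins: read the wrist's pose just before it.
- ctrl.close_job(): hands the job in, once; it reports no verdict.
The state is a dict: "clock": time; "joint_pos": joint angles; "qvel": joint speeds; "tau": joint torques, N m; "tool_pos": TCP position; "orientation": TCP orientation; "force": force on the tool from outside, world axes, zero at the start; "moment": the same for the moment, N m; "opening": finger opening in m.
Only numpy, scipy, OpenCV 4.12 (cv2) and the standard library are available. Lean on these libraries where they do the work, as an engineer would, in place of code of your own. Each camera call takes 0.05 s, during which the arm holds its last target.

### The job

Refit the loose roller in the empty middle place of the small roller track, between the two take-up blocks: with its steel end held above the rail, feel for the hole in the orange block with the sprung brass pin, push the roller against its spring until the steel pin fits inside the other rail, swing it down level and ease it back so that the spring seats the steel pin fully in the hole of the black block opposite; then let go. Work gently: never force the roller against the track or let it snap home, and leave the other things on the bench where they are.

Things in the scene. Friction and masses are not known exactly. Their poses are not given: they have to be found in the camera images.
- track: short roller track 330 x 240 mm, fixed: two aluminium rails on dark legs, grey 38 mm rollers fitted 113 mm before and behind the empty middle place (their tops 104 mm above the bench). Origin: on the bench under the middle of the empty place; x along the rails, y towards the left rail with the orange block, z up. Rail tops 99 mm above the bench, 13 mm wide (100 to 113 mm either side of the middle)
- orange_mid (a point): middle of the orange block's range, on its flat face (y = +100 mm of the track), 85 mm above the bench; axes as the track's. The orange block (96 mm wide) and the black one opposite are tied by a bar 42 mm above the bench and clamped anywhere along the rails: the hole (round, blind, 10.5 mm wide, 10 mm deep) is at this height but up to 16 mm before or behind this point along x, unmeasured: feel for it
- black_mid (a point): the same point on the face of the black block in the right rail (y = -100 mm of the track), 85 mm above the bench; axes as the track's. Its hole (round, blind, 11 mm wide, 10 mm deep, 1 mm chamfer) is exactly opposite the orange block's hole, thus displaced along x by the same unmeasured amount
- roller_center (a point): centre of the loose grey roller, at the start in two dark V-blocks (axis 45 mm above the bench; grip it in the middle, where 98 mm between the V-blocks is free down to 8 mm above the bench). Body 38 mm thick, 156 mm long along its y, 0.2 to 0.35 kg; +y is the end with the sprung brass pin, -y the end with the fixed steel pin
- brass_tip (a point): tip of the sprung brass pin, 8 mm thick, flat end, 118 mm from the roller's centre when out; it slides in up to 20 mm (a red sleeve, fixed, reaches to 86 mm from the centre); spring force 3.6 N at first, 9.6 N at the end of its travel, where it is solid. With the roller fitted it stays about 2 mm pushed in, against the bottom of its hole
- steel_tip (a point): tip of the fixed steel pin, 8 mm thick, chamfered, 103 mm from the roller's centre; a black sleeve 14 mm thick ends 9 mm behind the tip and rests on the black block's face when the roller is fitted (the roller's centre is then 6 mm from the track's middle, towards the black block). Tilted about 0.2 rad, roller and steel end clear the rail top
- oil_bottle: amber oil bottle with a black spout, 59 mm wide, 190 mm high, standing at the back left; origin under its centre. Leave it
- parts_box: small carton 62 x 92 x 43 mm at the back; origin under its centre. Leave it
- stator_0: grey and green stator pack 58 x 58 x 31 mm at the back left; origin under its centre. Leave it
- stator_1: second stator pack, same size, beside it; origin under its centre. Leave it
- casting_0: white pump casting 51 x 55 x 42 mm at the right; origin under its centre. Leave it
- spanner: steel open spanner 34 x 168 x 8 mm at the near edge, lying flat; origin under its centre. Leave it

How it is judged:
By the outcome, as a careful person would: the job done as asked, in the order asked, and still so for the second after the job is handed in, with the robot touching nothing.
It also fails if it takes over 70 s, if anything falls off the work surface, if the arm or the gripper's body presses on something with over 40 N, if the wrist force passes 120 N, or if a joint passes its speed limit or range.

## Working session

There is one attempt and no reset: what is moved stays moved. The work goes in short steps, Python scripts to look and compute and a shell command to move; the robot and the scene stay as the last step left them, time stands still between calls to the robot, and variables do not carry over. Pictures are saved under pics/ and viewed, and the job is handed in when it is done.

```bash
mkdir -p pics; ls
python3 - <<'E'
from plant import ctrl
import cv2,numpy as np
o=ctrl.get_obs();print({k:np.round(v,4).tolist() for k,v in o.items()})
for n in ["scene","side","wrist"]:
    s=ctrl.snapshot(n);cv2.imwrite(f"pics/{n}0.png",s["color"][:,:,::-1]);np.savez(f"{n}0.npz",**s)
    print(n,{k:np.round(v,4).tolist() for k,v in s.items() if k not in("color","depth")})
E
```

```text
pics
{'clock': 0.0, 'joint_pos': [-50.702, 20.5906, 0.6334, -0.0192, -70.1355, -16.5079], 'qvel': [0.0057, -0.093, 0.0467, -0.0587, -0.0021, -0.0143], 'tau': [0.0015, -58.2719, 29.3057, 6.9972, 0.0069, -0.0002], 'tool_pos': [0.2614, -0.6221, 0.4037], 'orientation': [95.4608, 89.9056, 118.2443], 'force': [0.3964, 0.5864, 0.703], 'moment': [-0.0189, 0.0147, 0.003], 'opening': 0.0876}
scene {'K': [[382.52, 0.0, 279.1439], [0.0, 382.52, 210.3387], [0.0, 0.0, 1.0]], 'position': [-0.3197, 0.6949, 0.7652], 'attitude': [57.8069, -0.8172, -129.4471]}
side {'K': [[416.8712, 0.0, 275.8077], [0.0, 416.8712, 202.9485], [0.0, 0.0, 1.0]], 'position': [0.4722, -1.2355, 0.7686], 'attitude': [61.7848, -0.5472, -3.1923]}
wrist {'K': [[319.0486, 0.0, 286.0649], [0.0, 319.0486, 213.2789], [0.0, 0.0, 1.0]], 'hand_eye': [[-0.0007, 0.2884, -0.9575, 0.019], [1.0, 0.0011, -0.0004, 0.0005], [0.001, -0.9575, -0.2884, -0.0778], [0.0, 0.0, 0.0, 1.0]]}
```

View pics/scene0.png

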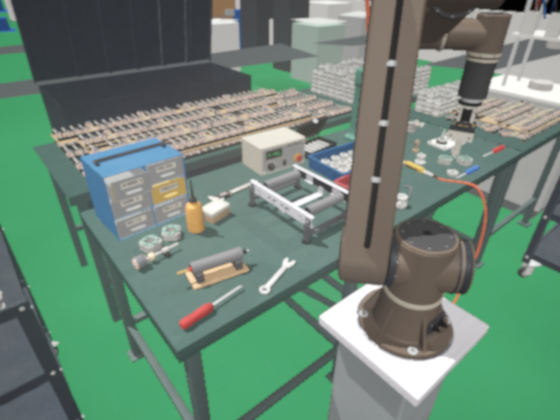

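View pics/side0.png

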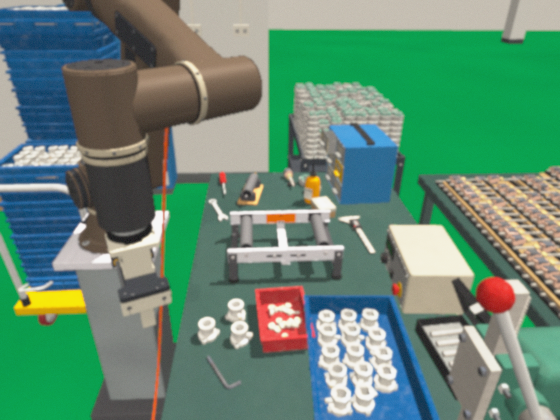

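View pics/wrist0.png

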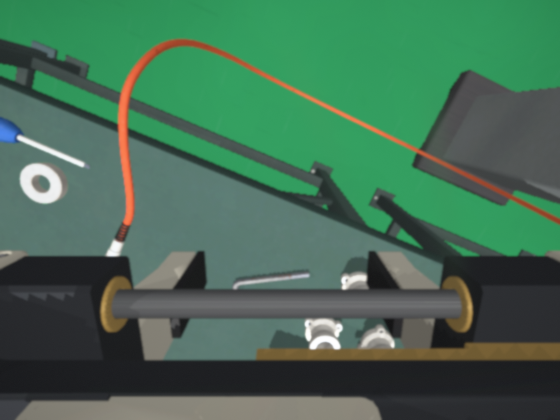

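Scene: the loose roller lies at about (218,262), red/brass end to the left; the track is at about (310,200). Side: the track is at (285,240) with the orange block at (282,217).

```bash
cat > h.py <<'E'
import numpy as np,cv2
from scipy.spatial.transform import Rotation as R
def rpy(a): return R.from_euler('xyz',a,degrees=True).as_matrix()
def load(f): return dict(np.load(f))
def campose(s,obs=None):
    if 'hand_eye' in s:
        H=s['hand_eye'];T=np.eye(4);T[:3,:3]=rpy(obs['orientation']);T[:3,3]=obs['tool_pos'];M=T@H
        return M[:3,:3],M[:3,3]
    return rpy(s['attitude']),s['position']
def ray(s,uv,obs=None):
    A,p=campose(s,obs);K=s['K'];uv=np.atleast_2d(uv).astype(float)
    d=np.c_[(uv[:,0]-K[0,2])/K[0,0],-(uv[:,1]-K[1,2])/K[1,1],-np.ones(len(uv))]
    return p,d@A.T
def plane(s,uv,z,obs=None):
    p,d=ray(s,uv,obs);return p+d*((z-p[2])/d[:,2])[:,None]
def cloud(s,obs=None):
    v,u=np.indices(s['depth'].shape);p,d=ray(s,np.c_[u.ravel(),v.ravel()],obs)
    return (p+d*s['depth'].ravel()[:,None]).reshape(*s['depth'].shape,3)
def proj(s,P,obs=None):
    A,p=campose(s,obs);c=(np.atleast_2d(P)-p)@A;K=s['K']
    return np.c_[K[0,0]*c[:,0]/-c[:,2]+K[0,2],-K[1,1]*c[:,1]/-c[:,2]+K[1,2]]
E
python3 - <<'E'
from h import *
for n,(x0,y0,x1,y1) in dict(scene=(120,140,400,340),side=(190,160,390,300)).items():
    s=load(n+'0.npz');c=cloud(s)
    cv2.imwrite(f'pics/{n}0c.png',cv2.resize(s['color'][y0:y1,x0:x1,::-1],None,fx=800/(x1-x0),fy=800/(x1-x0),interpolation=cv2.INTER_CUBIC)[:600])
    for uv in ([(218,262),(310,210),(345,290),(250,230)] if n=='scene' else [(250,185),(283,217),(290,255),(240,225),(350,280)]):
        print(n,uv,c[uv[1],uv[0]].round(4))
E
```

```text
scene (218, 262) [0.4434 0.2816 0.0509]
scene (310, 210) [ 0.4354 -0.0707  0.0947]
scene (345, 290) [ 0.3333 -0.1833 -0.2555]
scene (250, 230) [ 0.5769  0.074  -0.001 ]
side (250, 185) [0.4601 0.2331 0.0607]
side (283, 217) [ 0.5687 -0.0505  0.0786]
side (290, 255) [ 0.5736 -0.263   0.0766]
side (240, 225) [ 0.4291 -0.1176  0.0919]
side (350, 280) [ 0.7495 -0.284  -0.0025]
```

View pics/scene0c.png

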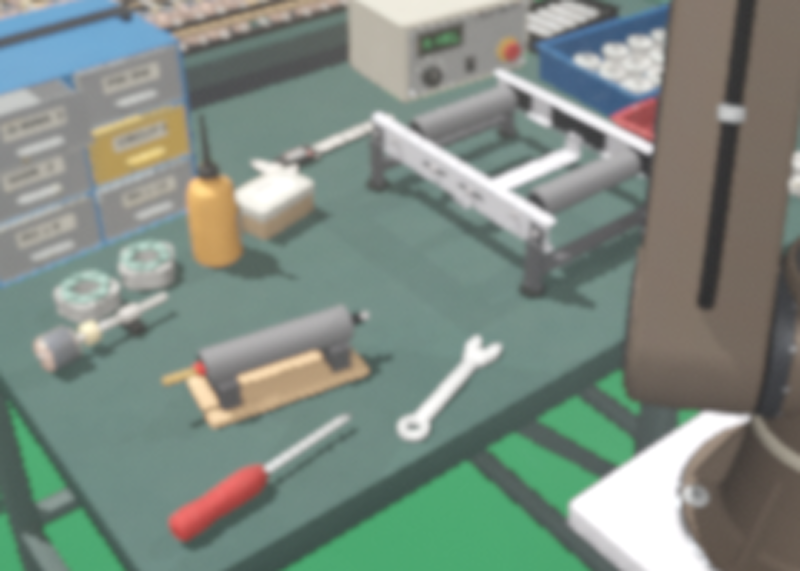

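View pics/side0c.png

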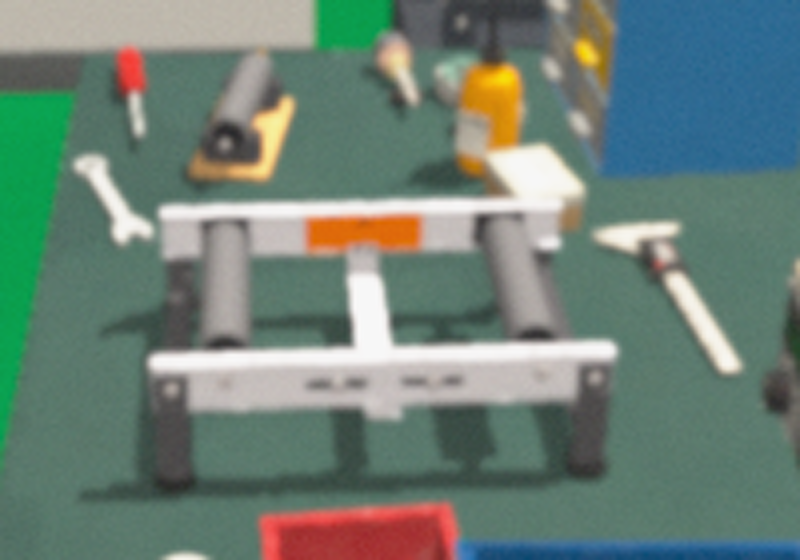

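Run:
```python
from h import *
for n in ['scene','side']:
    s=load(n+'0.npz');c=cloud(s);col=s['color'].astype(int)
    z=c[...,2]
    hsv=cv2.cvtColor(s['color'],cv2.COLOR_RGB2HSV)
    # rail tops
    m=(abs(z-.099)<.012)&(hsv[...,2]>150)&(hsv[...,1]<50)&(c[...,1]<.05)&(c[...,1]>-.4)&(c[...,0]>.35)&(c[...,0]<.8)
    print(n,'railtop px',m.sum())
    nlab,lab,st,ce=cv2.connectedComponentsWithStats(m.astype(np.uint8))
    for i in range(1,nlab):
        if st[i,4]>60:
            P=c[lab==i];mu=P.mean(0);u,sv,vt=np.linalg.svd(P[:,:2]-mu[:2]);t=(P[:,:2]-mu[:2])@vt[0]
            print(' comp',st[i],mu.round(4),'dir',np.degrees(np.arctan2(vt[0,1],vt[0,0])).round(2),t.min().round(4),t.max().round(4))
    # roller: grey, in region
    m=(z>.035)&(z<.075)&(c[...,1]>.13)&(c[...,1]<.4)&(c[...,0]>.35)&(c[...,0]<.55)&(hsv[...,1]<60)
    nlab,lab,st,ce=cv2.connectedComponentsWithStats(m.astype(np.uint8))
    for i in range(1,nlab):
        if st[i,4]>60:
            P=c[lab==i];mu=P.mean(0);u,sv,vt=np.linalg.svd(P[:,:2]-mu[:2]);t=(P[:,:2]-mu[:2])@vt[0]
            print(' roller',st[i],mu.round(4),'dir',np.degrees(np.arctan2(vt[0,1],vt[0,0])).round(2),t.min().round(4),t.max().round(4),P[:,2].max())
    # orange
    m=(hsv[...,0]<20)&(hsv[...,1]>170)&(c[...,1]<.1)&(z>.05)
    P=c[m]
    if len(P): print(' orange',len(P),P.mean(0).round(4),P.min(0).round(4),P.max(0).round(4))
```

```text
scene railtop px 854
 comp [265 165  83  44 517] [ 0.5515 -0.1866  0.0988] dir 174.44 -0.1809 0.1281
 comp [250 180  65  41 337] [ 0.5448 -0.0398  0.0947] dir -179.53 -0.1797 0.1536
 roller [189 247  61  30 705] [0.4486 0.2784 0.0531] dir 80.45 -0.1039 0.0781 0.0653902320334051
side railtop px 1370
 comp [230 209 100   7 330] [ 0.5562 -0.0448  0.0956] dir -179.58 -0.1666 0.1614
 comp [314 215  14  26 187] [ 0.6742 -0.158   0.1007] dir -91.11 -0.0841 0.0733
 comp [242 216   9  27 203] [ 0.4498 -0.1589  0.1004] dir -90.35 -0.0813 0.0728
 comp [227 245 116  10 647] [ 0.5584 -0.2596  0.0945] dir -179.52 -0.1664 0.1628
 roller [240 172  20  25 240] [0.4593 0.2559 0.0533] dir -101.61 -0.1289 0.0878 0.06490599767595928
 orange 1402 [ 0.6089 -0.6998  0.4139] [ 0.1875 -1.2355  0.0504] [0.8517 0.0212 0.7686]
```

```bash
cat >> h.py <<'E'
def pose(obs): return rpy(obs['orientation']),np.array(obs['tool_pos'])
def target(g,yaw_y,tilt=0.0,flip=0):
    """g grasp point world; roller axis dir angle yaw_y deg (roller +y); tilt deg raises -y end; returns R,p of TCP; tool z=-roller y (flip: +)"""
    a=np.radians(yaw_y);ry=np.array([np.cos(a),np.sin(a),0]);rx=np.array([np.sin(a),-np.cos(a),0])
    t=np.radians(tilt);Ry=ry*np.cos(t)-np.array([0,0,np.sin(t)]);down=-np.cross(rx,Ry)
    s=-1 if flip else 1
    M=np.c_[down,s*rx,-s*Ry];return M,np.array(g)-.159*down
def delta(obs,M,p):
    A,q=pose(obs);return A.T@(p-q),np.degrees(R.from_matrix(A.T@M).as_rotvec())
E
python3 - <<'E'
from h import *
from plant import ctrl
o=ctrl.get_obs();print(rpy(o['orientation']).round(3))
for f in (0,1):
    M,p=target([.45,.2,.2],80,flip=f);print(f,p,*[x.round(3) for x in delta(o,M,p)])
E
```

```text
[[-0.001 -0.387  0.922]
 [ 0.001  0.922  0.387]
 [-1.     0.001 -0.   ]]
0 [0.45  0.2   0.359] [0.046 0.685 0.492] [ 1.22784e+02 -8.70000e-02 -3.40000e-02]
1 [0.45  0.2   0.359] [0.046 0.685 0.492] [-5.7216e+01  2.9000e-02 -7.4000e-02]
```

```bash
python3 -m inch '[0,0.0195,0.053,0,0,0,0.0876, 0,0.0195,0.053,0,0,0,0.0876, 0,0.0195,0.053,0,0,0,0.0876, 0,0.0195,0.053,0,0,0,0.0876, 0,0.0195,0.053,0,0,0,0.0876, 0,0.0195,0.053,0,0,0,0.0876, 0,0.0195,0.053,0,0,0,0.0876, 0,0.0565,0.013,0,0,0,0.0876, 0,0.0565,0.013,0,0,0,0.0876, 0,0.0565,0.013,0,0,0,0.0876, 0,0.0565,0.013,0,0,0,0.0876]'
```

```text
clock: 1.52
tool_pos: [0.5203, -0.1121, 0.3987]
orientation: [131.8, 89.5, 154.1]
force: [1.7, 0.8, 0.0]
opening: 0.0876
```

```bash
cat > snap.py <<'E'
import sys;from h import *;from plant import ctrl
o=ctrl.get_obs();n,tag=sys.argv[1:3];s=ctrl.snapshot(n)
np.savez(tag+'.npz',**s,**{'obs_'+k:v for k,v in o.items()})
im=s['color'][:,:,::-1]
if len(sys.argv)>3:
    x0,y0,x1,y1=map(int,sys.argv[3].split(','));im=im[y0:y1,x0:x1];f=min(800/im.shape[1],600/im.shape[0]);im=cv2.resize(im,None,fx=f,fy=f,interpolation=cv2.INTER_CUBIC)
cv2.imwrite('pics/'+tag+'.png',im)
print({k:np.round(o[k],4).tolist() for k in('clock','tool_pos','orientation','force','moment','opening','joint_pos')})
E
cat >> h.py <<'E'
def oload(f):
    s=load(f);return s,{k[4:]:v for k,v in s.items() if k.startswith('obs_')}
E
python3 snap.py wrist w1
```

```text
{'clock': 1.525, 'tool_pos': [0.5203, -0.1121, 0.3987], 'orientation': [131.7598, 89.4849, 154.1447], 'force': [1.7072, 0.7679, 0.0138], 'moment': [0.0951, -0.1356, -0.0442], 'opening': 0.0876, 'joint_pos': [8.8464, 7.4991, -17.4649, -0.3224, -65.4599, -76.3266]}
```

View pics/w1.png

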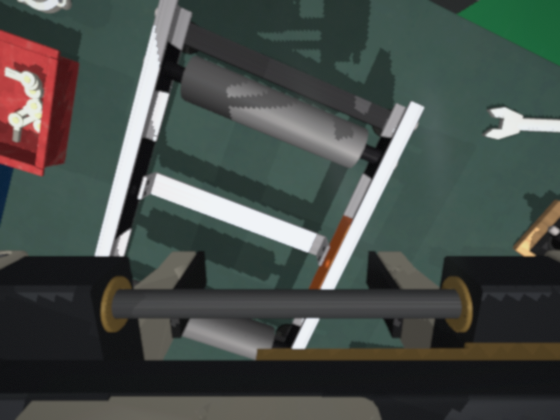

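```bash
python3 -m inch '[0,0.0565,0.013,0,0,0,0.0876, 0,0.0565,0.013,-10,0,0,0.0876, 0,0.0565,0.005,-10,0,0,0.0876, 0,0.057,-0.005,-10,0,0,0.0876, 0,0.057,-0.015,-10,0,0,0.0876, 0,0.05,-0.025,-10,0,0,0.0876, 0,0,0,-7,0,0,0.0876, 0,0,0,0,0,0,0.0876]'; python3 snap.py wrist w2
```

```text
clock: 2.58
tool_pos: [0.3141, 0.123, 0.4012]
orientation: [47.1, 89.4, 128.7]
force: [0.7, -0.1, -0.7]
opening: 0.0876
{'clock': 2.575, 'tool_pos': [0.3141, 0.123, 0.4012], 'orientation': [47.1465, 89.3828, 128.7412], 'force': [0.7128, -0.1374, -0.7119], 'moment': [-0.0165, 0.0309, 0.0061], 'opening': 0.0876, 'joint_pos': [55.6039, -14.3043, -36.9641, -0.6409, -67.1625, -63.7615]}
```

View pics/w2.png

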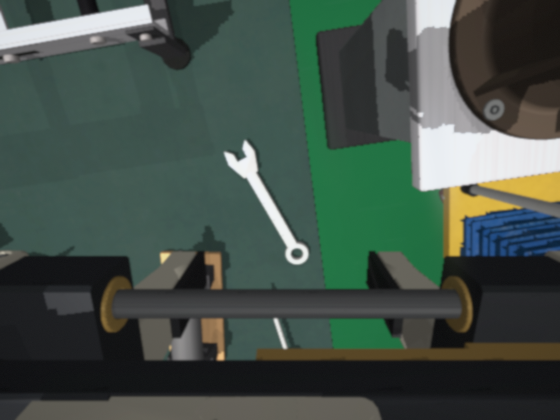

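Run:
```python
from h import *
from plant import ctrl
o=ctrl.get_obs();M,p=target([.45,.30,.241],80,flip=1);print(*[x.round(3) for x in delta(o,M,p)])
```

```text
[ 0.002 -0.108  0.195] [ 1.442  0.389 -0.482]
```

```bash
python3 -m inch '[0,-0.027,0.049,0.4,0.1,-0.1,0.0876, 0,-0.027,0.049,0.4,0.1,-0.1,0.0876,0,-0.027,0.049,0.4,0.1,-0.1,0.0876,0,-0.027,0.049,0.4,0.1,-0.1,0.0876,0,0,0,0,0,0,0.0876]'; python3 snap.py wrist w3
```

```text
clock: 3.25
tool_pos: [0.462, 0.3014, 0.3985]
orientation: [143.0, 89.8, -138.6]
force: [-0.4, -0.4, 0.5]
opening: 0.0876
{'clock': 3.25, 'tool_pos': [0.462, 0.3014, 0.3985], 'orientation': [143.036, 89.7921, -138.5548], 'force': [-0.4068, -0.374, 0.4727], 'moment': [-0.0553, 0.1878, -0.0066], 'opening': 0.0876, 'joint_pos': [53.4523, 9.275, -15.453, -0.0475, -65.4753, -65.0233]}
```

View pics/w3.png

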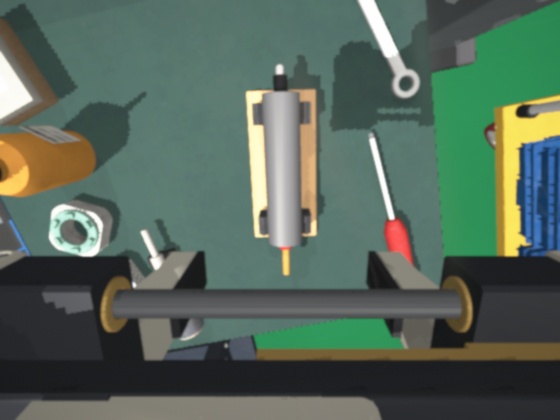

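The wrist picture shows the whole roller: steel tip at (280,66), body from row 93 to 246, brass tip at (286,275).

Run:
```python
from h import *
s,o=oload('w3.npz')
im=s['color'].astype(int)
# steel tip/brass tip on plane z=.045
P=plane(s,[(280,66),(286.5,275)],.045,o);print(P.round(4));d=P[1]-P[0];L=np.linalg.norm(d);print(L,'expect .221',np.degrees(np.arctan2(d[1],d[0])))
print('centre',P[0]+d/L*.103)
# body mid-line: per row edges of grey
hsv=cv2.cvtColor(s['color'],cv2.COLOR_RGB2HSV)
mid=[]
for r in range(130,205,6):
    row=im[r,255:312].sum(1);h=hsv[r,255:312,1]
    g=np.where(h<40)[0]+255
    mid.append((r,g.min(),g.max()))
print(mid)
m=np.array(mid);Q=plane(s,np.c_[(m[:,1]+m[:,2])/2,m[:,0]],.045,o)
v=np.linalg.svd(Q-Q.mean(0))[2][0];print('axis',Q.mean(0),v,np.degrees(np.arctan2(v[1],v[0]))%180)
c=cloud(s,o);print('depth top',c[170,283],c[230,350])
```

```text
[[0.4416 0.1775 0.045 ]
 [0.4804 0.3969 0.045 ]]
0.22285548839720526 expect .221 79.9838004419445
centre [0.45950455 0.27890473 0.045     ]
[(130, np.int64(264), np.int64(298)), (136, np.int64(265), np.int64(298)), (142, np.int64(265), np.int64(298)), (148, np.int64(265), np.int64(299)), (154, np.int64(266), np.int64(299)), (160, np.int64(266), np.int64(299)), (166, np.int64(266), np.int64(299)), (172, np.int64(266), np.int64(299)), (178, np.int64(267), np.int64(299)), (184, np.int64(267), np.int64(299)), (190, np.int64(267), np.int64(299)), (196, np.int64(268), np.int64(299)), (202, np.int64(268), np.int64(299))]
axis [0.45907405 0.27255981 0.045     ] [ 1.73721452e-01  9.84794830e-01 -1.27143104e-30] 79.99573687649121
depth top [0.4585324  0.27335352 0.06462001] [0.39402011 0.37388342 0.00183731]
```

Run:
```python
from h import *
from plant import ctrl
o=ctrl.get_obs()
for z in (.10,.045):
    M,p=target([.4595,.279,z],80,flip=1);print(*[x.round(4) for x in delta(o,M,p)])
```

```text
[ 0.1398 -0.0032 -0.0206] [-1.5938 -0.173  -0.1575]
[ 0.1948 -0.0033 -0.0204] [-1.5938 -0.173  -0.1575]
```

```bash
python3 -m inch '[0.04,-0.001,-0.007,-0.6,0,0,0.0876,0.04,-0.001,-0.007,-0.5,0,0,0.0876,0.03,-0.001,-0.006,-0.5,-0.1,-0.1,0.0876,0.02,0,0,0,0,0,0.0876,0,0,0,0,0,0,0.0876]';  python3 - <<'E'
from h import *
from plant import ctrl
o=ctrl.get_obs()
M,p=target([.4595,.279,.045],80,flip=1);print(*[x.round(4) for x in delta(o,M,p)])
E
```

```text
clock: 3.92
tool_pos: [0.4606, 0.2737, 0.2644]
orientation: [144.5, 89.8, -136.4]
force: [0.6, 0.2, -0.2]
opening: 0.0878
[0.0604 0.0019 0.0052] [-0.9224 -0.1951 -0.1414]
```

```bash
python3 -m inch '[0.02,0.0012,0.003,-0.6,-0.1,-0.1,0.0876,0.018,0.001,0.002,-0.5,-0.1,-0.1,0.0876,0.015,0,0.001,0,0,0,0.0876,0.01,0,0,0,0,0,0.0876,0,0,0,0,0,0,0.0876]';  cat > d.py <<'E'
import sys
from h import *
from plant import ctrl
o=ctrl.get_obs();a=eval('['+sys.argv[1]+']')
M,p=target(a[:3],a[3],a[4],flip=1);x=delta(o,M,p);print('d mm',(x[0]*1e3).round(2),'rot',x[1].round(2),'F',np.round(o['force'],1),'M',np.round(o['moment'],2),'op',round(o['opening'],4),'t',o['clock'])
E
python3 d.py .4595,.279,.045,80,0
```

```text
clock: 4.55
tool_pos: [0.4613, 0.2794, 0.204]
orientation: [-43.4, 89.6, 36.5]
force: [0.6, -0.4, 0.1]
opening: 0.0878
d mm [ 0.01  1.71 -0.72] rot [-0.16  0.28  0.27] F [ 0.6 -0.4  0.1] M [0.01 0.09 0.02] op 0.0878 t 4.55
```

```bash
python3 -m inch '[0,0.0017,-0.0007,-0.2,0.3,0.3,0.0876,0,0,0,0,0,0,0.06,0,0,0,0,0,0,0.045,0,0,0,0,0,0,0.03,0,0,0,0,0,0,0.03,0,0,0,0,0,0,0.03,0,0,0,0,0,0,0.03]'; python3 d.py .4595,.279,.045,80,0
```

```text
clock: 5.42
tool_pos: [0.46, 0.2795, 0.2059]
orientation: [-27.4, 89.9, 52.7]
force: [1.1, 0.3, -0.1]
opening: 0.0369
d mm [ 1.87  0.44 -0.61] rot [0.07 0.11 0.05] F [ 1.1  0.3 -0.1] M [-0.14 -0.49 -0.06] op 0.0369 t 5.425
```

```bash
python3 -m inch '[-0.01,0,0,0,0,0,0.03,-0.02,0,0,0,0,0,0.03,-0.03,0,0,0,0,0,0.03,-0.03,0,0,0,0,0,0.03,-0.03,0,0,0,0,0,0.03,-0.02,0,0,0,0,0,0.03,0,0,0,0,0,0,0.03]'; python3 snap.py wrist w4
```

```text
clock: 6.3
tool_pos: [0.458, 0.2777, 0.3504]
orientation: [124.1, 89.7, -155.9]
force: [0.2, -0.2, -3.2]
opening: 0.0373
{'clock': 6.3, 'tool_pos': [0.458, 0.2777, 0.3504], 'orientation': [124.0876, 89.7083, -155.9393], 'force': [0.1878, -0.2005, -3.1568], 'moment': [0.092, 0.0384, -0.0431], 'opening': 0.0373, 'joint_pos': [52.157, 10.0533, -21.178, -0.1602, -59.0262, -62.1012]}
```

View pics/w4.png

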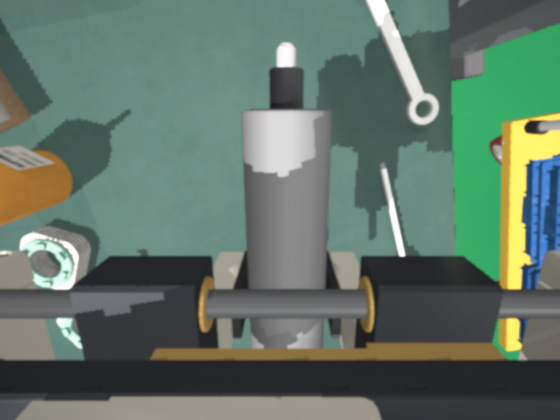

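Lifted (−3.2 N, 0.32 kg): steel tip at (286,43), black sleeve below it, roller centred between the jaws.

```bash
cat > tip.py <<'E'
import sys
from h import *
# steel tip in tool coords from pixel, given x_tool assumed
s,o=oload(sys.argv[1]);uv=eval(sys.argv[2]);H=s['hand_eye'];K=s['K']
c=np.array([(uv[0]-K[0,2])/K[0,0],-(uv[1]-K[1,2])/K[1,1],-1]);d=H[:3,:3]@c;p=H[:3,3]
for z in (-.097,-.103,-.109):
    q=p+d*(z-p[2])/d[2];print('tool pt for z',z,q.round(4))
for x in (.155,.159,.163): print('for x',x,(p+d*(x-p[0])/d[0]).round(4))
dd=s['depth'];v,u=int(uv[1]),int(uv[0])
for dv in (4,12,40,100): print('depth pt',dv,(p+d*0+H[:3,:3]@(np.array([(u-K[0,2])/K[0,0],-(v+dv-K[1,2])/K[1,1],-1])*dd[v+dv,u])).round(4))
E
python3 tip.py w4.npz "(286,43)"
```

```text
tool pt for z -0.097 [ 0.117   0.0002 -0.097 ]
tool pt for z -0.103 [ 1.469e-01  1.000e-04 -1.030e-01]
tool pt for z -0.109 [ 1.769e-01  1.000e-04 -1.090e-01]
for x 0.155 [ 1.550e-01  1.000e-04 -1.046e-01]
for x 0.159 [ 1.590e-01  1.000e-04 -1.054e-01]
for x 0.163 [ 1.630e-01  1.000e-04 -1.062e-01]
depth pt 4 [ 1.564e-01  1.000e-04 -1.035e-01]
depth pt 12 [ 1.558e-01  1.000e-04 -1.006e-01]
depth pt 40 [ 1.517e-01  1.000e-04 -9.000e-02]
depth pt 100 [ 1.415e-01  1.000e-04 -6.810e-02]
```

Run:
```python
from h import *
s,o=oload('w1.npz');im=s['color'];f=lambda a:cv2.imwrite('pics/w1c.png',cv2.resize(im[90:300,90:430,::-1],None,fx=2.3,fy=2.3,interpolation=cv2.INTER_CUBIC));f(0)
hsv=cv2.cvtColor(im,cv2.COLOR_RGB2HSV);c=cloud(s,o)
# orange face
m=(hsv[...,0]>3)&(hsv[...,0]<20)&(hsv[...,1]>180)&(hsv[...,2]>60);m[:,430:]=0;m[255:]=0
P=c[m];print('orange',m.sum(),P.mean(0),P.min(0),P.max(0))
# rails: white, plane z=.099
w=((hsv[...,2]>200)&(hsv[...,1]<40)).astype(np.uint8);w[255:]=0
n,lab,st,ce=cv2.connectedComponentsWithStats(w)
for i in range(1,n):
    if st[i,4]>150:
        v,u=np.where(lab==i);Q=plane(s,np.c_[u,v],.099,o);mu=Q.mean(0);vt=np.linalg.svd(Q[:,:2]-mu[:2],full_matrices=False)[2];t=(Q[:,:2]-mu[:2])@vt.T
        print(st[i],mu.round(4),np.degrees(np.arctan2(vt[0,1],vt[0,0])).round(2),np.percentile(t,[1,99],axis=0).round(4).tolist(),np.median(c[lab==i],0).round(4))
```

```text
orange 208 [ 0.53551497 -0.04778214  0.07977454] [ 0.52007244 -0.04829285  0.06634683] [ 0.5550569  -0.04696124  0.09182535]
[ 20   0  45  10 224] [ 0.4393 -0.3431  0.099 ] 112.39 [[-0.0159, -0.0026], [0.0156, 0.0034]] [ 0.4378 -0.4046  0.012 ]
[  96   26   63  229 3174] [ 0.5221 -0.2555  0.099 ] 0.66 [[-0.0933, -0.0058], [0.1032, 0.0062]] [ 0.5176 -0.2552  0.1   ]
[  5  68  36  63 870] [ 0.5156 -0.344   0.099 ] 12.55 [[-0.0224, -0.0145], [0.0231, 0.011]] [ 0.5374 -0.4041  0.0121]
[152  93  16  42 340] [ 0.4814 -0.2404  0.099 ] 2.94 [[-0.0149, -0.004], [0.0187, 0.0036]] [ 0.4854 -0.2528  0.0629]
[ 337  102   86  153 2204] [ 0.4632 -0.0418  0.099 ] 0.33 [[-0.0676, -0.0059], [0.0762, 0.0061]] [ 0.4605 -0.0423  0.1001]
[487 108  73  31 995] [0.3749 0.0468 0.099 ] 109.36 [[-0.0252, -0.0117], [0.0334, 0.011]] [0.3497 0.1019 0.0092]
[ 152  174  164   78 3439] [ 0.5421 -0.1528  0.099 ] 90.41 [[-0.0734, -0.0097], [0.0772, 0.0095]] [ 0.5606 -0.156   0.0431]
[118 231  12  24 152] [ 0.6086 -0.239   0.099 ] -1.27 [[-0.0129, -0.0029], [0.0121, 0.0036]] [ 0.6288 -0.2514  0.0632]
```

View pics/w1c.png

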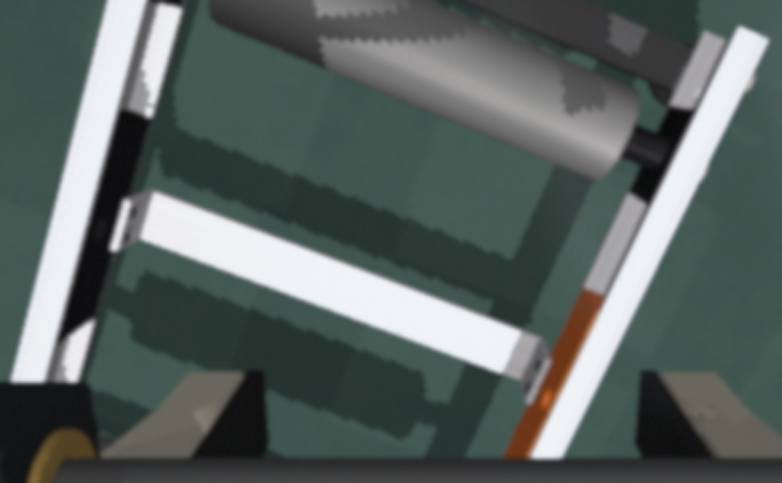

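Run:
```python
from h import *
s,o=oload('w1.npz');im=s['color'];hsv=cv2.cvtColor(im,cv2.COLOR_RGB2HSV);c=cloud(s,o)
w=((hsv[...,2]>200)&(hsv[...,1]<40)).astype(np.uint8);w[255:]=0
n,lab,st,ce=cv2.connectedComponentsWithStats(w)
i=lab[210,230];v,u=np.where(lab==i);Q=plane(s,np.c_[u,v],.0425,o);mu=Q.mean(0);vt=np.linalg.svd(Q[:,:2]-mu[:2],full_matrices=False)[2];t=(Q[:,:2]-mu[:2])@vt.T
print('bar',mu,np.degrees(np.arctan2(vt[0,1],vt[0,0])),np.percentile(t,[1,99],axis=0).round(4).tolist())
# black block cloud: dark, near y=-.248
m=(hsv[...,2]<45)&(abs(c[...,1]+.249)<.012)&(c[...,2]>.05)&(c[...,2]<.1);m[255:]=0
P=c[m];print('black',len(P),P.min(0),P.max(0),np.percentile(P,[2,98],axis=0))
m=(hsv[...,0]>3)&(hsv[...,0]<20)&(hsv[...,1]>180)&(hsv[...,2]>60)&(abs(c[...,1]+.048)<.004);m[255:]=0
P=c[m];print('orange',len(P),P.min(0),P.max(0),np.median(P[:,1]))
s=load('side0.npz');im=s['color'];hsv=cv2.cvtColor(im,cv2.COLOR_RGB2HSV);c=cloud(s)
m=(hsv[...,0]<14)&(hsv[...,1]>170)&(c[...,1]<.1)&(c[...,1]>-.1)&(c[...,2]>.05)&(c[...,2]<.1)
P=c[m];print('side orange',len(P),P.min(0),P.max(0),np.median(P,0))
v,u=np.where(m)
p,d=ray(s,np.c_[u,v]);Q=p+d*((-.048-p[1])/d[:,1])[:,None];print(np.percentile(Q,[1,99],axis=0))
# rail ends rays at row approx
for a in (215,):
    row=hsv[a];wh=np.where((row[:,2]>190)&(row[:,1]<40))[0];print(wh.min(),wh.max())
```

```text
bar [ 0.56097486 -0.15518227  0.0425    ] 90.4111605747508 [[-0.0881, -0.0116], [0.0927, 0.0114]]
black 1804 [ 0.42860907 -0.25649641  0.06304298] [ 0.60632956 -0.23703381  0.09807206] [[ 0.43082746 -0.25013945  0.06551794]
 [ 0.60305018 -0.23878929  0.0966318 ]]
orange 208 [ 0.52007244 -0.04829285  0.06634683] [ 0.5550569  -0.04696124  0.09182535] -0.04777629194086223
side orange 91 [ 0.51590274 -0.05475992  0.058359  ] [ 0.60548925 -0.03774017  0.09012693] [ 0.56243785 -0.0490881   0.07761167]
[[ 0.51601493 -0.048       0.06106204]
 [ 0.60538025 -0.048       0.08795728]]
85 328
```

```bash
cat >> h.py <<'E'
TO=np.array([.5608,-.148]);TY=.41;CX=.1605;CZ=-.001
def track_target(x,ytip,ztip,tilt,lever=.118):
    """roller pose in track frame (m): point at `lever` on roller +y axis is at x,ytip,ztip; tilt deg raises steel end"""
    a=np.radians(90+TY);t=np.radians(tilt)
    ry=np.array([np.cos(a),np.sin(a),0]);rx=np.array([np.sin(a),-np.cos(a),0])
    Ry=ry*np.cos(t)-np.array([0,0,np.sin(t)]);down=-np.cross(rx,Ry)
    M=np.c_[down,-rx,Ry]
    tip=np.array([*TO,0])+rx*x+ry*ytip+np.array([0,0,ztip]);c=tip-lever*Ry
    return M,c-M@np.array([CX,0,CZ])
def track_state(o,lever=.118):
    A,q=pose(o);a=np.radians(90+TY);ry=np.array([np.cos(a),np.sin(a),0]);rx=np.array([np.sin(a),-np.cos(a),0])
    c=q+A@np.array([CX,0,CZ]);T=np.array([*TO,0]);out=[]
    for l in (lever,0,-.103):
        e=c+l*A[:,2]-T;out.append(np.array([e@rx,e@ry,e[2]])*1e3)
    return out,np.degrees(np.arcsin(-A[2,2])),np.degrees(np.arctan2(A[1,2],A[0,2]))-90
E
cat > t.py <<'E'
import sys
from h import *
from plant import ctrl
o=ctrl.get_obs()
st,tilt,yaw=track_state(o)
print('brass',st[0].round(1),'ctr',st[1].round(1),'steel',st[2].round(1),'tilt %.2f yaw %.2f'%(tilt,yaw))
a=np.radians(90+TY);F=np.array(o['force']);print('F',F.round(1),'M',np.round(o['moment'],2),'op %.4f t %.2f'%(o['opening'],o['clock']))
if len(sys.argv)>1:
    M,p=track_target(*eval(sys.argv[1]));x=delta(o,M,p);print('d mm',(x[0]*1e3).round(2),'rot',x[1].round(2))
E
python3 t.py "(0,.085,.17,0)"; python3 t.py "(0,.085,.085,11.5)"
python3 - <<'E'
from h import *
s=load('scene0.npz');c=cloud(s);print(c[218,195],c[210,215])
E
```

```text
brass [-79.8 540.7 188.3] ctr [-101.2  424.6  188.8] steel [-119.9  323.3  189.2] tilt 0.25 yaw -10.03
F [ 0.2 -1.  -4.2] M [0.02 0.1  0.02] op 0.0370 t 6.35
d mm [  19.67 -181.54 -432.32] rot [-10.44  -0.22  -0.33]
brass [-79.8 540.7 188.3] ctr [-101.2  424.6  188.8] steel [-119.9  323.3  189.2] tilt 0.25 yaw -10.03
F [ 0.2 -1.  -4.2] M [0.02 0.1  0.02] op 0.0370 t 6.35
d mm [  84.45 -175.66 -398.27] rot [-10.38  11.25  -1.37]
[0.67463879 0.2269419  0.06049237] [0.70555594 0.132656   0.04009143]
```

```bash
python3 -m inch '[-0.02,0,0,-5,0,0,0.03,-0.03,0,0,-5.4,0,0,0.03,-0.02,-0.005,-0.02,0,0,0,0.03,0,-0.0112,-0.04,0,0,0,0.03,0,-0.0112,-0.05,0,0,0,0.03,0,-0.0112,-0.05,0,0,0,0.03,0,-0.0112,-0.05,0,0,0,0.03,0,-0.0112,-0.05,0,0,0,0.03,0,-0.0112,-0.05,0,0,0,0.03,0,-0.0112,-0.04,0,0,0,0.03,0,-0.0112,-0.03,0,0,0,0.03,0,-0.005,-0.01,0,0,0,0.03,0,0,0,0,0,0,0.03]';python3 t.py "(0,.085,.17,11.5)"; python3 snap.py wrist w5
```

```text
clock: 7.98
tool_pos: [0.5607, -0.1234, 0.4025]
orientation: [107.5, 87.8, -161.8]
force: [0.1, 0.6, -3.5]
opening: 0.0375
brass [ -6.4 139.7 240.8] ctr [ -5.8  21.7 242.1] steel [ -5.4 -81.2 243.3] tilt 0.67 yaw 0.69
F [ 0.1  0.6 -3.5] M [ 0.12 -0.03 -0.03] op 0.0375 t 7.97
d mm [ 52.13  -1.75 -21.69] rot [ 0.48 10.82 -2.08]
{'clock': 7.975, 'tool_pos': [0.5607, -0.1234, 0.4025], 'orientation': [107.5221, 87.7769, -161.8037], 'force': [0.0882, 0.58, -3.5173], 'moment': [0.1187, -0.0282, -0.0273], 'opening': 0.0375, 'joint_pos': [7.2646, 11.824, -11.9277, 0.4532, -68.4317, -6.7651]}
```

View pics/w5.png

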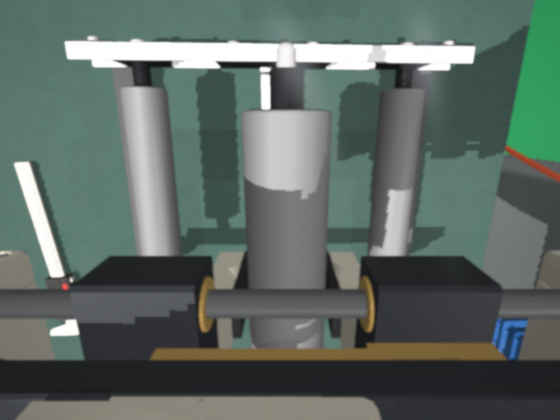

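The roller hangs level over the track: far (right) rail at row 52 from columns 68 to 473, neighbouring rollers at columns ~150 and ~400, dark block behind the roller.

Run:
```python
from h import *
s,o=oload('w5.npz');im=s['color'];hsv=cv2.cvtColor(im,cv2.COLOR_RGB2HSV);c=cloud(s,o)
print('bar edges etc'); 
# rail top
m=((hsv[...,2]>200)&(hsv[...,1]<40)&(abs(c[...,2]-.099)<.006)&(c[...,1]<-.2));m[80:]=0
v,u=np.where(m);Q=plane(s,np.c_[u,v],.099,o);mu=Q.mean(0);vt=np.linalg.svd(Q[:,:2]-mu[:2],full_matrices=False)[2];t=(Q[:,:2]-mu[:2])@vt.T
print('rail',len(u),mu,np.degrees(np.arctan2(vt[0,1],vt[0,0])),np.percentile(t,[.5,99.5],axis=0))
# rail-end fit: min/max x
print(Q[:,0].min(),Q[:,0].max())
# rollers: edges at rows
for r in (110,150,200,240):
    for (a,b) in ((105,200),(360,440)):
        z=c[r,a:b,2];g=np.where(z>.06)[0]+a
        if len(g):
            e=plane(s,[((g.min()+g.max())/2,r)],.085,o);k=z.argmax()+a;print(r,g.min(),g.max(),e.round(4),'top',c[r,k].round(4))
cv2.imwrite('pics/w5c.png',cv2.resize(im[30:120,60:480,::-1],None,fx=1.9,fy=1.9*2,interpolation=cv2.INTER_CUBIC))
```

```text
bar edges etc
rail 6621 [ 0.56519151 -0.25463239  0.099     ] -179.58450051891228 [[-0.1586237  -0.00619759]
 [ 0.16844501  0.00640522]]
0.3949823829896537 0.725369688268207
110 123 169 [[ 0.6734 -0.2092  0.085 ]] top [ 0.6763 -0.2085  0.1052]
110 379 423 [[ 0.4458 -0.2119  0.085 ]] top [ 0.5608 -0.2009  0.3845]
150 128 172 [[ 0.6736 -0.1746  0.085 ]] top [ 0.6749 -0.1763  0.1059]
150 376 427 [[ 0.4414 -0.1763  0.085 ]] top [ 0.5608 -0.2009  0.3845]
200 134 177 [[ 0.6734 -0.1277  0.085 ]] top [ 0.5608 -0.2009  0.3845]
200 372 412 [[ 0.4454 -0.1281  0.085 ]] top [ 0.4431 -0.1331  0.1056]
240 140 181 [[ 0.6726 -0.0871  0.085 ]] top [ 0.6695 -0.0953  0.1066]
240 369 407 [[ 0.4452 -0.0864  0.085 ]] top [ 0.4446 -0.0943  0.1057]
```

View pics/w5c.png

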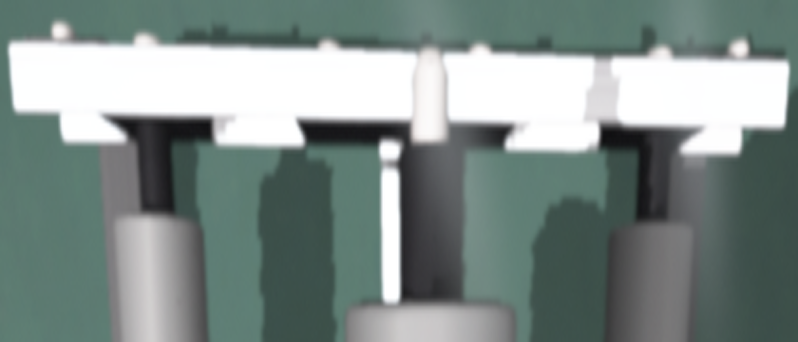

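```bash
sed -i 's/^TO=np.array.*;TY/TO=np.array([.5595,-.148]);TY/' h.py
python3 - <<'E'
from h import *
s,o=oload('w5.npz')
p,d=ray(s,[(219.5,64.5),(326.8,66),(219.5,62),(326.8,62)],o)
print(p+d*((-.248-p[1])/d[:,1])[:,None])
print(plane(s,[(261,90),(261,75)],.0425,o))
E
python3 t.py "(0.0015,.085,.17,11.5)"
```

```text
[[ 0.60829098 -0.248       0.0789516 ]
 [ 0.51443234 -0.248       0.08102237]
 [ 0.60626559 -0.248       0.09140649]
 [ 0.51753574 -0.248       0.10041726]]
[[ 0.57375248 -0.23083696  0.0425    ]
 [ 0.57359769 -0.24473993  0.0425    ]]
brass [ -5.4 140.2 240.8] ctr [ -4.8  22.2 242.1] steel [ -4.2 -80.8 243.3] tilt 0.66 yaw 0.72
F [-0.2  1.2 -3.5] M [ 0.1  -0.06 -0.01] op 0.0372 t 8.03
d mm [ 52.11  -2.14 -22.16] rot [ 0.51 10.83 -2.09]
```

```bash
python3 -m inch '[0.01,-0.001,-0.008,0.2,3.7,-0.7,0.03,0.01,-0.001,-0.008,0.2,3.7,-0.7,0.03,0.01,0,-0.006,0.1,3.4,-0.7,0.03,0,0,0,0,0,0,0.03]';python3 t.py "(0.0015,.085,.12,11.5)"
```

```text
clock: 8.52
tool_pos: [0.561, -0.1433, 0.3727]
orientation: [-179.8, 78.4, -89.2]
force: [0.0, 0.8, -3.5]
opening: 0.0374
brass [  1.3  86.9 191.9] ctr [  1.8 -28.7 215.7] steel [   2.3 -129.5  236.5] tilt 11.65 yaw 0.68
F [ 0.   0.8 -3.5] M [ 0.95  0.17 -0.04] op 0.0374 t 8.53
d mm [71.11  0.11 12.23] rot [ 0.27 -0.15  0.09]
```

```bash
python3 -m inch '[0.024,0,0.004,0.1,0,0,0.03,0.024,0,0.004,0.1,-0.1,0.1,0.03,0.02,0,0.004,0,0,0,0.03,0.012,0,0.002,0,0,0,0.03,0,0,0,0,0,0,0.03]';python3 t.py "(0.0015,.09,.085,11.5)"; python3 snap.py side s1 190,150,390,300;  python3 snap.py wrist w6
```

```text
clock: 9.15
tool_pos: [0.5624, -0.1413, 0.2929]
orientation: [-178.6, 78.8, -88.0]
force: [-0.1, -0.5, -3.7]
opening: 0.0371
brass [  3.4  90.3 112.8] ctr [  3.9 -25.4 135.7] steel [   4.2 -126.5  155.6] tilt 11.17 yaw 0.62
F [-0.1 -0.5 -3.7] M [0.89 0.1  0.03] op 0.0371 t 9.15
d mm [26.67  1.6   5.98] rot [0.2  0.33 0.32]
{'clock': 9.15, 'tool_pos': [0.5624, -0.1413, 0.2929], 'orientation': [-178.6097, 78.8274, -87.9664], 'force': [-0.1468, -0.5195, -3.6832], 'moment': [0.8869, 0.101, 0.0324], 'opening': 0.0371, 'joint_pos': [8.5959, 16.5612, -27.4211, 14.9426, -48.2915, -18.147]}
{'clock': 9.2, 'tool_pos': [0.5627, -0.1413, 0.2936], 'orientation': [-178.2709, 78.8204, -87.6224], 'force': [-0.2506, 0.2631, -3.012], 'moment': [0.921, 0.0608, 0.0367], 'opening': 0.0372, 'joint_pos': [8.5951, 16.5238, -27.3774, 14.9585, -48.3077, -18.1424]}
```

View pics/s1.png

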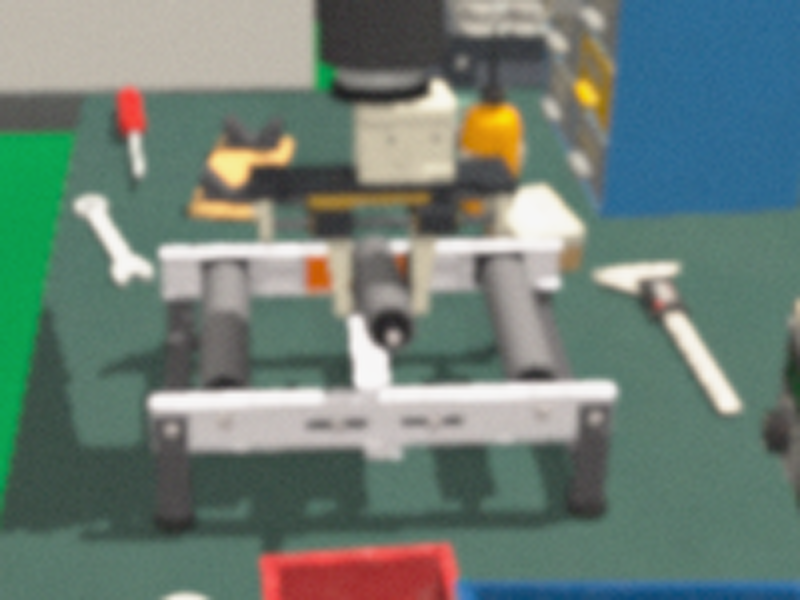

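View pics/w6.png

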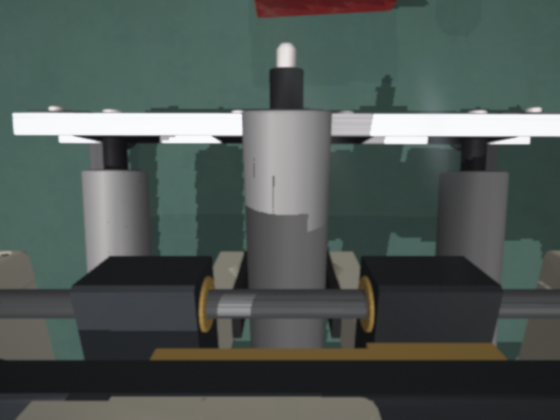

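The steel tip is still at (286,43) in the hand; in the side view the roller hangs tilted over the middle place with its steel end above the near rail.

```bash
python3 -m inch '[0.009,0.0005,0.001,0,0.1,0.1,0.03,0.009,0.0005,0.001,0,0.1,0.1,0.03,0.008,0,0.001,0,0,0,0.03,0,0,0,0,0,0,0.03]';python3 t.py "(0.0015,.09,.085,11.5)"
```

```text
clock: 9.75
tool_pos: [0.5623, -0.1438, 0.2675]
orientation: [-178.5, 78.6, -87.9]
force: [0.4, -0.4, -3.4]
opening: 0.0372
brass [ 3.4 87.3 87.1] ctr [  3.8 -28.4 110.3] steel [   4.  -129.4  130.7] tilt 11.37 yaw 0.57
F [ 0.4 -0.4 -3.4] M [ 0.88  0.21 -0.02] op 0.0372 t 9.75
d mm [1.22 1.32 3.43] rot [0.16 0.13 0.34]
```

```bash
python3 -m inch '[0.0012,0.0013,0.0034,0.1,0.1,0.3,0.03,0,0,0,0,0,0,0.03]';python3 t.py "(0.0015,.096,.085,11.5)"
```

```text
clock: 10.0
tool_pos: [0.561, -0.1405, 0.2656]
orientation: [-179.9, 78.5, -89.5]
force: [-0.4, 0.0, -3.2]
opening: 0.0371
brass [ 1.6 90.2 85. ] ctr [  1.6 -25.5 108.5] steel [   1.7 -126.4  129. ] tilt 11.49 yaw 0.45
F [-0.4  0.  -3.2] M [ 0.98  0.1  -0.  ] op 0.0371 t 10.00
d mm [-1.15  0.08  5.75] rot [0.04 0.01 0.02]
```

Well aligned. Advance slowly towards the face.

```bash
python3 -m inch '[-0.0007,0.0001,0.0035,0,0,0,0.03,-0.0006,0,0.003,0,0,0,0.03,0,0,0,0,0,0,0.03]';python3 t.py "(0.0015,.1,.085,11.5)"; python3 -m inch '[-0.0005,0,0.0025,0,0,0,0.03,0,0,0,0,0,0,0.03]';python3 t.py "(0.0015,.1,.085,11.5)"
```

```text
clock: 10.38
tool_pos: [0.5611, -0.1332, 0.2661]
orientation: [-179.7, 78.5, -89.2]
force: [0.3, -0.1, -2.3]
opening: 0.0371
brass [ 1.8 97.5 85.5] ctr [  2.  -18.1 109. ] steel [   2.1 -119.1  129.5] tilt 11.48 yaw 0.47
F [ 0.3 -0.1 -2.3] M [0.92 0.08 0.  ] op 0.0371 t 10.38
d mm [-0.02  0.22  2.6 ] rot [0.06 0.02 0.08]
clock: 10.62
tool_pos: [0.5611, -0.1304, 0.2662]
orientation: [-179.6, 78.5, -89.1]
force: [-0.5, -0.9, -3.0]
opening: 0.0371
brass [  1.9 100.3  85.7] ctr [  2.  -15.3 109.1] steel [   2.1 -116.3  129.6] tilt 11.48 yaw 0.47
F [-0.5 -0.9 -3. ] M [0.84 0.15 0.03] op 0.0371 t 10.62
d mm [ 0.66  0.25 -0.09] rot [0.06 0.02 0.1 ]
```

```bash
python3 -m inch '[0.0002,0.0002,0.0015,0,0,0.1,0.03,0,0,0,0,0,0,0.03]';python3 t.py "(0.0015,.103,.085,11.5)"; python3 -m inch '[-0.0002,0,0.0015,0,0,0,0.03,0,0,0,0,0,0,0.03]';python3 t.py "(0.0015,.103,.085,11.5)"
```

```text
clock: 10.88
tool_pos: [0.5609, -0.1289, 0.2657]
orientation: [179.9, 78.5, -89.6]
force: [-0.8, -0.3, -3.1]
opening: 0.0371
brass [  1.4 101.8  85.1] ctr [  1.5 -13.9 108.6] steel [   1.6 -114.8  129.1] tilt 11.48 yaw 0.47
F [-0.8 -0.3 -3.1] M [ 0.9   0.07 -0.02] op 0.0371 t 10.88
d mm [-0.15  0.03  1.27] rot [ 0.05  0.02 -0.01]
clock: 11.12
tool_pos: [0.5609, -0.1274, 0.2656]
orientation: [179.9, 78.5, -89.7]
force: [-0.5, 0.4, -2.5]
opening: 0.0372
brass [  1.4 103.4  85. ] ctr [  1.5 -12.3 108.5] steel [   1.6 -113.2  129. ] tilt 11.48 yaw 0.46
F [-0.5  0.4 -2.5] M [ 0.91  0.04 -0.02] op 0.0372 t 11.12
d mm [ 0.01  0.03 -0.29] rot [ 0.05  0.02 -0.01]
```

```bash
python3 -m inch '[-0.0004,0,0.002,0,0,0,0.03,0,0,0,0,0,0,0.03]';python3 t.py "(0.0015,.105,.085,11.5)"; python3 -m inch '[-0.0004,0,0.002,0,0,0,0.03,0,0,0,0,0,0,0.03]';python3 t.py "(0.0015,.107,.085,11.5)"
```

```text
clock: 11.38
tool_pos: [0.5609, -0.1252, 0.2655]
orientation: [179.9, 78.5, -89.7]
force: [0.1, -0.9, -3.9]
opening: 0.0374
brass [  1.4 105.5  85. ] ctr [  1.5 -10.1 108.5] steel [   1.6 -111.1  129. ] tilt 11.48 yaw 0.46
F [ 0.1 -0.9 -3.9] M [0.91 0.11 0.  ] op 0.0374 t 11.38
d mm [ 0.03  0.02 -0.44] rot [ 0.05  0.02 -0.02]
clock: 11.62
tool_pos: [0.5608, -0.123, 0.2655]
orientation: [179.9, 78.5, -89.7]
force: [1.0, 0.8, -3.4]
opening: 0.0376
brass [  1.4 107.7  85. ] ctr [  1.4  -8.  108.5] steel [   1.5 -108.9  129. ] tilt 11.48 yaw 0.46
F [ 1.   0.8 -3.4] M [0.9  0.09 0.06] op 0.0376 t 11.62
d mm [ 0.07 -0.01 -0.62] rot [ 0.05  0.02 -0.02]
```

No force past the face at 100 mm: the pin has gone into the hole at once. Continue to its bottom.

```bash
python3 -m inch '[-0.0004,0,0.002,0,0,0,0.03,0,0,0,0,0,0,0.03]';python3 t.py "(0.0015,.111,.085,11.5)"; python3 -m inch '[-0.0004,0,0.002,0,0,0,0.03,0,0,0,0,0,0,0.03]';python3 t.py "(0.0015,.113,.085,11.5)"
```

```text
clock: 11.88
tool_pos: [0.5608, -0.1208, 0.2656]
orientation: [179.9, 78.5, -89.6]
force: [0.9, -0.6, -4.5]
opening: 0.0372
brass [  1.4 109.9  85. ] ctr [  1.5  -5.7 108.5] steel [   1.6 -106.7  129. ] tilt 11.48 yaw 0.46
F [ 0.9 -0.6 -4.5] M [ 0.92  0.11 -0.03] op 0.0372 t 11.88
d mm [-0.27  0.03  1.11] rot [ 0.05  0.02 -0.01]
clock: 12.12
tool_pos: [0.5607, -0.1191, 0.2658]
orientation: [179.8, 78.5, -89.8]
force: [-0.5, -3.4, -3.2]
opening: 0.0373
brass [  1.3 111.4  85.1] ctr [  1.3  -4.2 108.7] steel [   1.4 -105.1  129.3] tilt 11.53 yaw 0.46
F [-0.5 -3.4 -3.2] M [-0.47 -0.08 -0.02] op 0.0373 t 12.12
d mm [-0.15 -0.05  1.49] rot [ 0.05 -0.03 -0.04]
```

Contact at 110.5–111 mm with −3.4 N: this is the hole's bottom. Now push along the roller's axis about 14 mm.

```bash
python3 t.py "(0.0014,.1105,.085,11.5,.103)"; python3 -m inch '[0,0,0.0025,0,0,0,0.03,0,0,0.0025,0,0,0,0.03,0,0,0.0025,0,0,0,0.03,0,0,0,0,0,0,0.03]';python3 t.py "(0.0014,.1105,.085,11.5,.103)"
```

```text
brass [  1.3 111.4  85.1] ctr [  1.3  -4.2 108.7] steel [   1.4 -105.1  129.3] tilt 11.53 yaw 0.46
F [-0.5 -3.4 -3.2] M [-0.47 -0.08 -0.02] op 0.0373 t 12.12
d mm [ 0.34  0.04 14.04] rot [ 0.05 -0.03 -0.04]
clock: 12.62
tool_pos: [0.5606, -0.1122, 0.2645]
orientation: [179.6, 78.4, -89.9]
force: [1.0, -5.4, -2.1]
opening: 0.037
brass [  1.2 118.1  83.7] ctr [  1.2   2.5 107.5] steel [  1.2 -98.4 128.2] tilt 11.61 yaw 0.42
F [ 1.  -5.4 -2.1] M [-1.21 -0.13 -0.01] op 0.0370 t 12.62
d mm [ 0.46 -0.02  6.99] rot [ 0.01 -0.11 -0.07]
```

```bash
python3 -m inch '[0.0002,0,0.0025,0,-0.1,0,0.03,0.0001,0,0.0025,0,0,0,0.03,0.0001,0,0.0022,0,0,0,0.03,0,0,0,0,0,0,0.03]';python3 t.py "(0.0014,.1105,.085,11.5,.103)"; python3 snap.py wrist w7
```

```text
clock: 13.12
tool_pos: [0.5606, -0.1061, 0.2631]
orientation: [179.5, 78.4, -90.2]
force: [1.1, -7.3, -1.7]
opening: 0.0373
brass [  1.1 124.1  82.3] ctr [  1.1   8.6 106.1] steel [  1.  -92.3 126.9] tilt 11.64 yaw 0.40
F [ 1.1 -7.3 -1.7] M [-1.83 -0.33 -0.05] op 0.0373 t 13.12
d mm [ 0.38 -0.01  0.7 ] rot [-0.01 -0.14 -0.11]
{'clock': 13.125, 'tool_pos': [0.5606, -0.1061, 0.2631], 'orientation': [179.4528, 78.359, -90.1573], 'force': [1.0607, -7.3149, -1.6684], 'moment': [-1.8295, -0.335, -0.0495], 'opening': 0.0373, 'joint_pos': [12.367, 18.0542, -30.4241, 16.1093, -45.2271, -23.7293]}
```

View pics/w7.png

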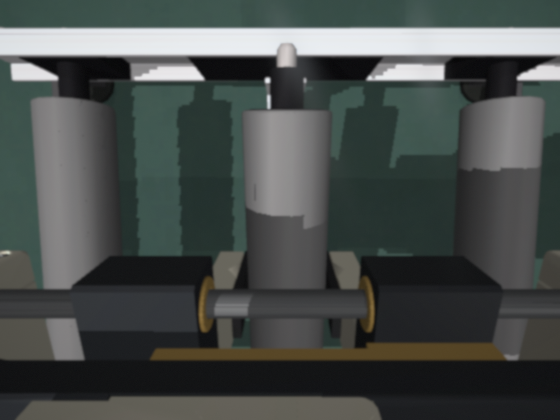

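The steel tip is at (287,43), now inside the far rail (rail's near edge at row ~55), and the tie bar shows evenly on both sides of the roller (columns 268 and 304). Swing down in stages.

```bash
python3 -m inch '[0.0027,0,-0.0038,0,-1.45,0,0.03,0.0026,0,-0.004,0,-1.45,0,0.03,0.0026,0,-0.004,0,-1.45,0,0.03,0,0,0,0,0,0,0.03]';python3 t.py "(0.0014,.1105,.085,7,.103)"
```

```text
clock: 13.68
tool_pos: [0.5608, -0.1207, 0.2579]
orientation: [179.0, 82.7, -90.6]
force: [0.6, -7.3, -3.4]
opening: 0.0373
brass [  1.2 123.   83.8] ctr [ 1.2  5.9 98.8] steel [  1.2 -96.2 111.9] tilt 7.30 yaw 0.41
F [ 0.6 -7.3 -3.4] M [-2.08 -0.18  0.03] op 0.0373 t 13.68
d mm [0.94 0.11 1.64] rot [-0.   -0.3  -0.13]
```

```bash
python3 -m inch '[0.0009,0,0.0018,0,-0.2,-0.1,0.03,0.0026,0,-0.0037,0,-1.45,0,0.03,0.0026,0,-0.0037,0,-1.45,0,0.03,0,0,0,0,0,0,0.03]';python3 t.py "(0.0014,.1105,.085,4,.103)"
```

```text
clock: 14.18
tool_pos: [0.5608, -0.1288, 0.2526]
orientation: [179.1, 85.7, -90.5]
force: [-0.1, -7.0, -2.8]
opening: 0.0372
brass [  1.3 123.9  83.9] ctr [ 1.3  6.2 92.7] steel [  1.3 -96.5 100.3] tilt 4.28 yaw 0.43
F [-0.1 -7.  -2.8] M [-2.31 -0.1  -0.06] op 0.0372 t 14.18
d mm [0.36 0.08 0.78] rot [ 0.02 -0.28 -0.07]
```

```bash
python3 -m inch '[0.0004,0,0.0015,0,-0.3,-0.1,0.03,0.0026,0,-0.0037,0,-1.45,0,0.03,0.0013,0,-0.0018,0,-0.8,0,0.03,0,0,0,0,0,0,0.03]';python3 t.py "(0.0014,.1105,.085,0,.103)"; python3 snap.py wrist w8 150,20,430,230
```

```text
clock: 14.68
tool_pos: [0.5609, -0.1351, 0.2486]
orientation: [179.1, 88.1, -90.4]
force: [0.0, -7.8, -1.6]
opening: 0.0371
brass [  1.3 124.6  84.4] ctr [ 1.4  6.7 88.2] steel [  1.5 -96.3  91.6] tilt 1.85 yaw 0.46
F [ 0.  -7.8 -1.6] M [-2.59 -0.02 -0.01] op 0.0371 t 14.68
d mm [ 3.26  0.05 -4.24] rot [ 0.05 -1.85 -0.03]
{'clock': 14.675, 'tool_pos': [0.5609, -0.1351, 0.2486], 'orientation': [179.0949, 88.1496, -90.4422], 'force': [0.0217, -7.832, -1.6457], 'moment': [-2.5892, -0.0213, -0.0086], 'opening': 0.0371, 'joint_pos': [6.5266, 19.7909, -24.2929, 2.5465, -46.1691, -7.8315]}
```

View pics/w8.png

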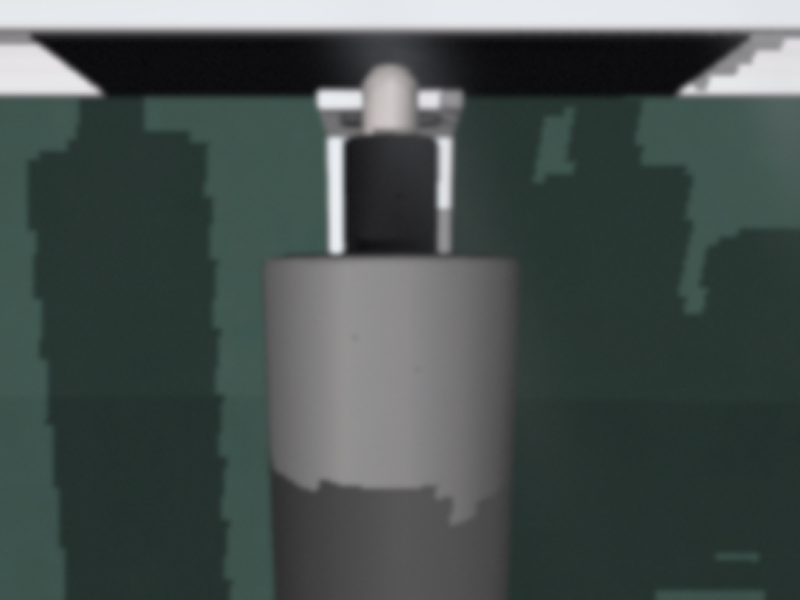

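The picture shows the steel pin (crop (390,100)) inside the rail in front of the black block, centred over the tie bar. Level it.

```bash
python3 -m inch '[0.0016,0,-0.0018,0,-0.95,0,0.03,0.0016,0,-0.0018,0,-0.9,0,0.03,0,0,0,0,0,0,0.03]';python3 t.py "(0.0014,.1105,.085,0,.103)"
```

```text
clock: 15.1
tool_pos: [0.561, -0.1403, 0.2456]
orientation: [160.0, 89.9, -109.5]
force: [0.6, -7.3, -2.2]
opening: 0.0373
brass [  1.2 124.3  84.8] ctr [ 1.5  6.3 85.1] steel [  1.7 -96.7  85.3] tilt 0.12 yaw 0.52
F [ 0.6 -7.3 -2.2] M [-2.59  0.1  -0.01] op 0.0373 t 15.10
d mm [0.09 0.19 0.86] rot [ 0.11 -0.12 -0.04]
```

```bash
python3 -m inch '[0,0.0002,-0.0015,0.1,-0.1,0,0.03,0,0,-0.0015,0,0,0,0.03,0,0,0,0,0,0,0.03]';python3 t.py "(0.0014,.1105,.085,0,.108)";python3 -m inch '[0,0,-0.0015,0,0,0,0.03,0,0,0,0,0,0,0.03]';python3 t.py "(0.0014,.1105,.085,0,.108)";python3 -m inch '[0,0,-0.0015,0,0,0,0.03,0,0,0,0,0,0,0.03]';python3 t.py "(0.0014,.1105,.085,0,.108)"
```

```text
clock: 15.48
tool_pos: [0.561, -0.1447, 0.2456]
orientation: [159.3, 89.8, -110.2]
force: [0.4, -7.0, -3.2]
opening: 0.0371
brass [  1.3 119.9  84.8] ctr [ 1.4  1.9 85.1] steel [   1.5 -101.1   85.4] tilt 0.15 yaw 0.45
F [ 0.4 -7.  -3.2] M [-2.17  0.09 -0.  ] op 0.0371 t 15.47
d mm [0.08 0.15 0.19] rot [ 0.04 -0.15 -0.06]
clock: 15.72
tool_pos: [0.5611, -0.1468, 0.2455]
orientation: [163.5, 89.8, -106.0]
force: [-0.1, -5.4, -3.3]
opening: 0.037
brass [  1.3 117.6  84.6] ctr [ 1.4 -0.4 85. ] steel [   1.6 -103.4   85.4] tilt 0.22 yaw 0.49
F [-0.1 -5.4 -3.3] M [-1.92  0.05  0.07] op 0.0370 t 15.72
d mm [0.02 0.21 2.27] rot [ 0.08 -0.22 -0.07]
clock: 15.98
tool_pos: [0.5612, -0.1486, 0.2455]
orientation: [166.4, 89.7, -103.0]
force: [0.1, -5.0, -2.3]
opening: 0.0372
brass [  1.3 115.6  84.5] ctr [ 1.5 -2.4 85. ] steel [   1.7 -105.4   85.5] tilt 0.28 yaw 0.51
F [ 0.1 -5.  -2.3] M [-1.75  0.17  0.04] op 0.0372 t 15.97
d mm [-0.    0.31  4.13] rot [ 0.1  -0.28 -0.07]
```

```bash
python3 -m inch '[0,0.0002,-0.002,0.1,-0.2,0,0.03,0,0,0,0,0,0,0.03]';python3 t.py "(0.0014,.1105,.085,0,.1165)";python3 -m inch '[0,0,-0.001,0,0,0,0.03,0,0,0,0,0,0,0.03]';python3 t.py "(0.0014,.1105,.085,0,.1165)"
```

```text
clock: 16.23
tool_pos: [0.5611, -0.1508, 0.2455]
orientation: [140.0, 89.9, -129.6]
force: [-1.4, -4.1, -3.4]
opening: 0.0371
brass [  1.3 113.9  84.8] ctr [ 1.4 -4.1 85. ] steel [   1.4 -107.1   85.1] tilt 0.08 yaw 0.43
F [-1.4 -4.1 -3.4] M [-1.48  0.13  0.  ] op 0.0371 t 16.23
d mm [-0.04  0.18 -2.17] rot [ 0.02 -0.08 -0.07]
clock: 16.48
tool_pos: [0.5611, -0.1517, 0.2454]
orientation: [132.7, 89.9, -136.9]
force: [-0.9, -3.6, -2.4]
opening: 0.0371
brass [  1.4 113.1  84.8] ctr [ 1.4 -4.9 84.9] steel [   1.4 -107.9   85. ] tilt 0.06 yaw 0.43
F [-0.9 -3.6 -2.4] M [-1.13  0.24 -0.02] op 0.0371 t 16.48
d mm [-0.1   0.18 -1.27] rot [ 0.02 -0.06 -0.07]
```

Continue easing until the sleeve meets the face (the axial force should then drop towards zero).

```bash
for i in 1; do python3 -m inch '[0,0,-0.0008,0,0,0,0.03,0,0,0,0,0,0,0.03]';python3 t.py; python3 -m inch '[0,0,-0.0007,0,0,0,0.03,0,0,0,0,0,0,0.03]';python3 t.py;python3 -m inch '[0,0,-0.0006,0,0,0,0.03,0,0,0,0,0,0,0.03]';python3 t.py; done; python3 snap.py wrist w9 150,20,430,230
```

```text
clock: 16.73
tool_pos: [0.5611, -0.1518, 0.2454]
orientation: [98.2, 89.9, -171.4]
force: [0.6, -2.4, -2.3]
opening: 0.0374
brass [  1.4 113.1  84.9] ctr [ 1.4 -4.9 84.9] steel [   1.5 -107.9   84.9] tilt 0.01 yaw 0.44
F [ 0.6 -2.4 -2.3] M [-1.    0.25 -0.03] op 0.0374 t 16.73
clock: 16.98
tool_pos: [0.5611, -0.152, 0.2454]
orientation: [62.7, 89.9, 153.2]
force: [-0.6, 0.1, -2.1]
opening: 0.0372
brass [  1.3 113.1  84.9] ctr [ 1.4 -4.9 84.9] steel [   1.4 -107.9   84.8] tilt -0.03 yaw 0.44
F [-0.6  0.1 -2.1] M [-0.21  0.36 -0.04] op 0.0372 t 16.98
clock: 17.23
tool_pos: [0.5611, -0.1522, 0.2454]
orientation: [37.1, 89.9, 127.5]
force: [-1.2, 1.2, -1.7]
opening: 0.0372
brass [  1.3 113.   85. ] ctr [ 1.4 -5.  84.9] steel [   1.5 -108.    84.8] tilt -0.07 yaw 0.45
F [-1.2  1.2 -1.7] M [0.46 0.49 0.02] op 0.0372 t 17.23
{'clock': 17.225, 'tool_pos': [0.5611, -0.1522, 0.2454], 'orientation': [37.0665, 89.9163, 127.5121], 'force': [-1.2161, 1.2016, -1.6946], 'moment': [0.4593, 0.4887, 0.0244], 'opening': 0.0372, 'joint_pos': [4.0625, 20.5033, -22.588, -0.0955, -46.9548, -3.5516]}
```

View pics/w9.png

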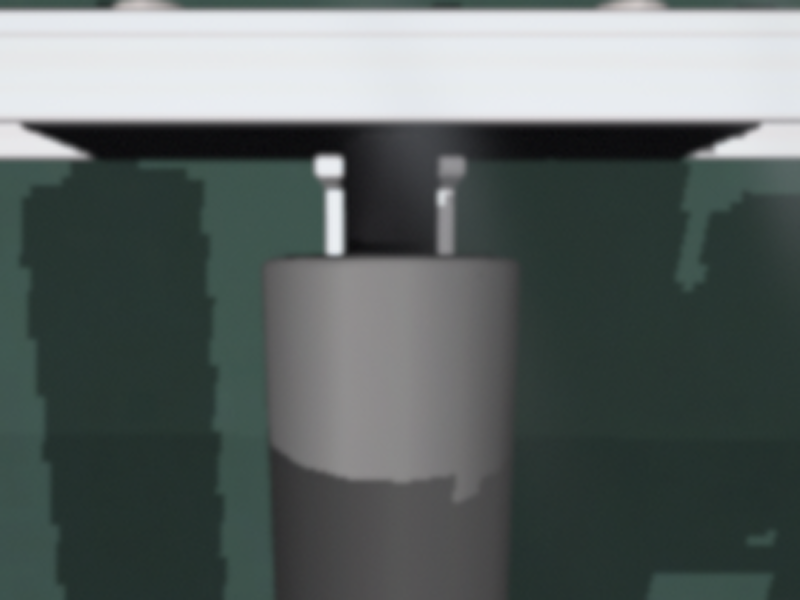

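The steel pin has vanished into the hole and the black sleeve is against the black block's face (crop (390,160)). The axial force went from −3.6 to +1.2 N with no further movement, so it is seated. Relax and let go.

```bash
python3 -m inch '[0,0,0.0002,0,0,0,0.03,0,0,0,0,0,0,0.04,0,0,0,0,0,0,0.045,0,0,0,0,0,0,0.055,0,0,0,0,0,0,0.07,0,0,0,0,0,0,0.0876,0,0,0,0,0,0,0.0876,0,0,0,0,0,0,0.0876]';python3 t.py;  python3 snap.py wrist w10
```

```text
clock: 18.27
tool_pos: [0.5621, -0.1528, 0.2465]
orientation: [-97.2, 89.9, -6.7]
force: [-0.2, -0.1, 0.8]
opening: 0.0858
brass [  2.8 112.2  86. ] ctr [ 3.  -5.8 86. ] steel [   3.1 -108.8   86. ] tilt 0.02 yaw 0.48
F [-0.2 -0.1  0.8] M [ 0.01  0.16 -0.04] op 0.0858 t 18.27
{'clock': 18.275, 'tool_pos': [0.5621, -0.1528, 0.2465], 'orientation': [-97.1639, 89.8755, -6.6873], 'force': [-0.2139, -0.0583, 0.8097], 'moment': [0.0078, 0.1551, -0.0385], 'opening': 0.0858, 'joint_pos': [4.0283, 20.468, -22.5132, 0.0317, -46.8965, -3.5733]}
```

View pics/w10.png

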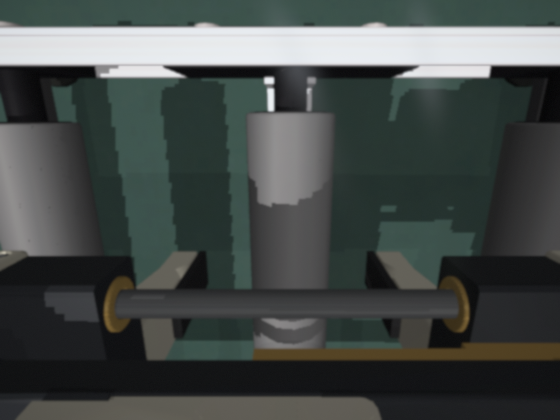

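Released: the roller stays in place (body columns 248–333, level), with the fingers clear on both sides. Retract straight up.

```bash
python3 -m inch '[-0.01,0,0,0,0,0,0.0876,-0.02,0,0,0,0,0,0.0876,-0.03,0,0,0,0,0,0.0876,-0.04,0,0,0,0,0,0.0876,-0.04,0,0,0,0,0,0.0876,-0.03,0,0.03,0,0,0,0.0876,0,0,0.05,0,0,0,0.0876,0,0,0.05,0,0,0,0.0876,0,0,0,0,0,0,0.0876]'; python3 snap.py wrist w11; python3 snap.py side s2 190,150,390,300
python3 - <<'E'
from h import *
s,o=oload('w11.npz');c=cloud(s,o)
# roller top profile: points with z in .09-.115 within track
P=c.reshape(-1,3);P=P[(abs(P[:,0]-.5615)<.004)&(P[:,2]>.085)&(P[:,2]<.12)&(P[:,1]>-.25)&(P[:,1]<-.045)]
for a in np.arange(-.24,-.04,.02):
    q=P[abs(P[:,1]-a)<.006]
    if len(q):print(round(a,2),np.median(q[:,2]).round(4),len(q))
for x in (.4465,.6735):
    q=c.reshape(-1,3);q=q[(abs(q[:,0]-x)<.004)&(abs(q[:,1]+.15)<.05)&(q[:,2]>.085)&(q[:,2]<.12)];print(x,np.median(q[:,2]),len(q))
E
```

```text
clock: 19.45
tool_pos: [0.56, -0.0201, 0.4289]
orientation: [-85.3, 89.6, 5.1]
force: [0.2, -0.1, -0.4]
opening: 0.0873
{'clock': 19.45, 'tool_pos': [0.56, -0.0201, 0.4289], 'orientation': [-85.3146, 89.5614, 5.0616], 'force': [0.2244, -0.0651, -0.4494], 'moment': [-0.0369, 0.125, 0.0061], 'opening': 0.0873, 'joint_pos': [17.9947, 8.7434, -12.091, 0.1053, -68.7382, -17.6564]}
{'clock': 19.5, 'tool_pos': [0.56, -0.0213, 0.4289], 'orientation': [-87.571, 89.5705, 2.7641], 'force': [-0.8481, -0.3207, 0.1449], 'moment': [-0.0575, 0.1114, -0.0037], 'opening': 0.0876, 'joint_pos': [17.8844, 8.7504, -12.0899, 0.1202, -68.7451, -17.5925]}
-0.18 0.1041 159
-0.16 0.1039 135
-0.14 0.1038 133
-0.12 0.1041 125
-0.1 0.1041 117
-0.08 0.1038 102
-0.06 0.0892 74
0.4465 0.10447756101479586 1058
0.6735 0.10451429266870488 1019
```

View pics/w11.png

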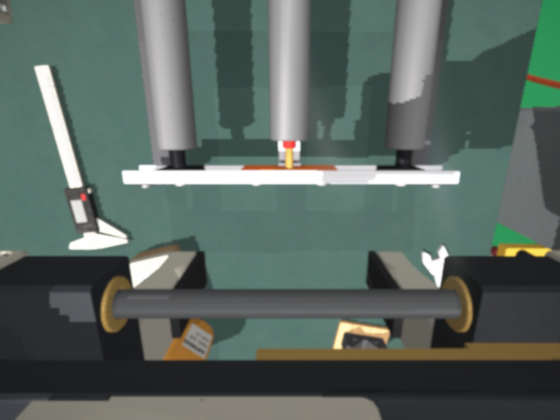

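View pics/s2.png

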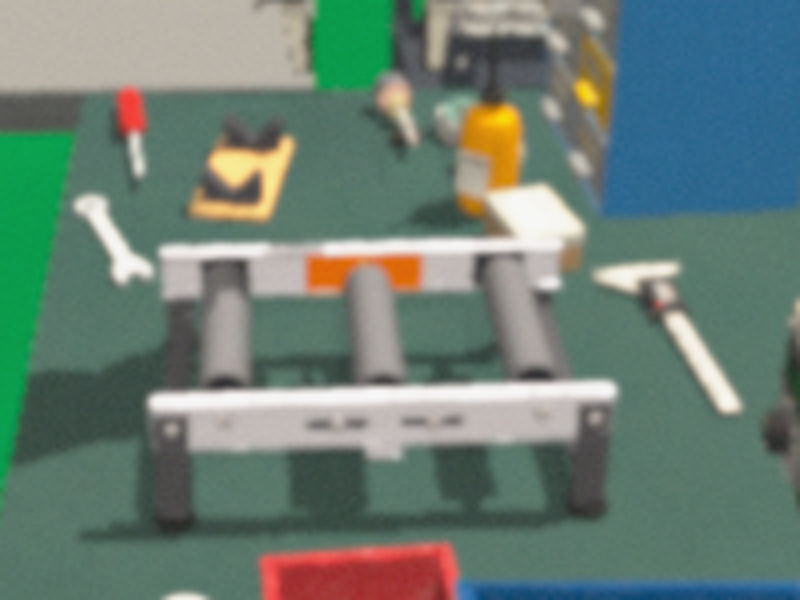

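The roller sits level in the middle place, its top 104 mm above the bench along its whole length. The brass pin (column 289, row 157) is in the orange block, and the other things are where they were. Hand in.

```bash
python3 -c "
from plant import ctrl
print(ctrl.close_job())"
```

```text
the job is handed in; nothing more can be done
None
```

The roller is refitted in the middle place of the track, and the job was handed in at about 19.5 s of the 70 s allowed.

- **Finding the orange hole:** I gripped the roller in its middle and held it tilted about 11.5°, steel end above the rail. The cameras put the hole about 1.5 mm from the middle of the block's range. The brass pin went in there at the first touch, so I did not have to search along the face. The force rose to 3.4 N only at the hole's bottom, about 110.5 mm from the track's middle.
- **Fitting the steel pin:** I pushed about 14 mm against the spring, to about 7.8 N at most. I then swung the roller down level and eased it back in steps of about 1–2 mm. It stopped moving as the axial force went from −3.6 N to +1.2 N, with the sleeve on the black block's face. Then I let go and drew the gripper straight up.
- **Last checks:**
  - The roller's top is about 104 mm high along its whole length, like the fitted rollers (104.5 mm).
  - The steel pin is hidden in the black block, and the brass pin is in the orange one.
  - The other things on the bench look unmoved in the last pictures, judged by eye.
- **Disagreement:** by the arm's readings the roller's centre seated at −5 mm instead of −6 mm. The brass pin's contact reading was also about 0.5–1 mm further than expected, so I take this as a small error in my calibration of the grip.

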